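Lock the bobbin case's sprung lid with its quarter-turn fastener

TASK

The lid of the bobbin case stands ajar on its spring. Set a closed fingertip in the slot of the round turn fastener on the lid, press the lid fully down and, keeping it down, turn the fastener a quarter turn clockwise (seen from above) to its stop so that the lid stays locked; then take the hand away. Do not pinch or lift anything, and leave the thread cone, the carton and the screwdriver where they are.

Things in the scene. Friction and masses are not known exactly. Their poses are not given: they have to be found in the camera images.
- case: White bobbin case, fixed to the table, 230 (its x, front to back) x 300 (its y) x 80 mm high, origin at the centre of its underside, yaw within 0.6 rad; its front faces its own -x, roughly towards the robot. On it lies an 8 mm lid: a grey front strip that carries the fastener, and a clear window behind, with bobbins seen inside.
- lid (a joint): Lid angle about the hinge at the case's rear top edge: 0 = fully shut (hard stop), grows as the front rises. A spring holds it ajar at about 0.09 rad (slot about 16 mm higher than when shut). Pressed at the fastener it gives way evenly, taking about 7 N (6 to 9) fully shut; let go unlocked, it rises again. Once locked it rests at about 0.01 rad.
- cam (a joint): Turn of the fastener, clockwise from above: 0 = unlocked, 1.57 = locked, hard stops at both ends; starts at 0 to 0.3. Light friction (0.06 N m); stays where left. A tongue hidden under the lid on the same shaft is stopped by a keeper at about 0.4 rad unless the slot is pressed to within 4 mm of its shut height (lid below 0.022 rad); it then passes under and holds the lid.
- disc: Bright metal disc of the fastener, 90 mm across, in a fixed grey collar of equal height, 102 mm outside, centred 65 mm in front of the case's centre. One straight slot with dark floor, 36 mm wide, 13 mm deep, crosses the whole disc along the disc's own y: the case's y at cam = 0, the case's x at cam = 1.57. Disc z points out of the lid. Origin on the axis, 13 mm below the slot floor.
- slot (a point): Centre of the slot's floor, on the turning axis, axes as the disc's (y along the slot). With the lid fully shut it lies 93 mm above the table; disc and collar stand 13 mm above this floor. The lid's hinge line lies 180 mm behind it (towards the case's +x), 80 mm above the table.
- cone: Loose paper thread cone standing beside the case, 60 mm across its foot, 110 mm tall, origin at its foot. Leave alone.
- carton: Loose brown carton beside the case, 75 x 55 x 30 mm high, origin under its centre. Leave alone.
- driver: Loose screwdriver with wooden handle, 150 mm long, lying beside the case, up to about 30 mm high, origin under it. Leave alone.

How it is judged:
On the way, in this order (a step that is already met when the one before it is completed fails the run):
1. the lid is pressed down with a fingertip on the fastener, which is not yet turned home (value of joint lid below 0.03 rad and value of joint cam below 1.2 rad and contact force between the fingers and disc above 1 N), for 0.05 s.
2. the fastener is turned to its locked stop (value of joint cam above 1.4 rad and value of joint lid below 0.025 rad), for 0.2 s.
At the end, for the whole second after the job is handed in: Fastener within 0.17 rad (10 degrees) of its locked stop, the lid staying down by itself (lid joint below 0.025 rad, about 5 mm at its front edge) and at rest, the three loose things within 30 mm of where they were (all of step 2 and velocity of joint lid below 0.05 rad/s and distance of each of cone, carton, driver from where it was at the start of the episode below 0.03 m); the robot touches nothing.
It fails at once if the lid is lifted above its ajar position (lid joint over 0.2 rad) (value of joint lid above 0.2 rad).
It fails at once if the thread cone is moved more than 30 mm or lifted (distance of cone from where it was at the start of the episode above 0.03 m).
It fails at once if the carton is moved more than 30 mm or lifted (distance of carton from where it was at the start of the episode above 0.03 m).
It fails at once if the screwdriver is moved more than 30 mm or lifted (distance of driver from where it was at the start of the episode above 0.03 m).
It also fails if it takes over 35 s, if anything falls off the work surface, if the arm or the gripper's body presses on something with over 40 N, if the wrist force passes 120 N, or if a joint passes its speed limit or range.

ROBOT

A 6-joint arm with a two-finger parallel gripper is mounted at the origin on the work surface. World frame = base frame: x ahead of the robot, y to its left, z up, the work surface at z = 0. Lengths are in m, angles in rad, forces in N, time in s.
With the tool pointing down it reaches from about 0.375 to 0.9 m from the base axis. Payload 3.1 kg.
Tool frame: the origin (TCP) lies at the very end of the fingers, on their centre line; the grasp point (between the pads) lies 19 mm behind it (manip.pinch_z is the distance from the TCP to the grasp point, in m); z points along the fingers, y is the line along which they close (so a half turn about z gives the same grasp; the last joint's range is limited). The gripper opens to 85 mm and grips with 20 to 120 N. Pads are 22 mm wide; open, the fingers measure 114 mm over their backs; the gripper's body (76 mm by 85 mm) begins 54 mm behind the grasp point. The pads swing forward as they close: fully open they stand 13 mm farther back than shut.
Start: joints at [0.991, 0.527, 1.433, -0, 1.181, -0.178], TCP at [0.244, 0.575, 0.197] pointing down, gripper open.
Joint ranges: [-3.08, 3.08], [-0.75, 2.2], [0.22, 2.44], [-1.43, 4.57], [0, 2.65], [-2.85, 2.85]. Speed limits (rad/s): [2.79, 2.79, 3.14, 3.14, 3.14, 3.14].

INTERFACE

Orientations are given as a unit quaternion [x, y, z, w].
In Python, from station import manip gives the robot as it stands.
- The arm moves only by the tool servo_tool, never from a script. Its argument "commands" is one flat list of numbers, 7 for each row, row after row: the shift along the tool's x, y, z each as a share of 500 mm, from -1 to 1, then the turn, a rotation vector about the tool's x, y, z each as a share of 360 degrees, from -1 to 1, then the opening, from -1 (shut) to 1 (fully open). In form: [dx, dy, dz, rx, ry, rz, claw, dx, dy, dz, rx, ry, rz, claw, ...]. A call has 1 to 12 rows; each row shifts and turns the commanded pose from where the row before left it, along the tool's axes as they then stand; what a row does not reach is not made up. A row lasts 1/12 s, in which the tool goes at most 41.7 mm and 7.16 degrees, less where a joint would pass 70% of its speed; a pose out of reach is approached as far as the arm can. A call with a number of a shift or a turn outside -1 to 1 is refused whole. A call with a gripper value outside its range is refused whole. The fingers move at their own pace and stop on an object; "force" is the grip in N (left out, the last holds). Time passes only in rows, so rows that do not move let the fingers close. It gives the time, the measured TCP pose, the force, the opening and the grip force at its end, in the units of the state.
- manip.sense(): the state, without advancing time (a new reading comes with each control period).
- manip.snapshot(name): name is "side" or "top"; returns a dict with "img" (400x640x3 uint8, red, green, blue), "mtx" (3x3 intrinsics, pixels), "distortion" ([k1, k2, p1, p2, k3] as OpenCV has them; the pictures are not rectified), "world_to_cam" (4x4, takes a point from world to camera coordinates). Camera axes: x right, y up, looking along -z (the intrinsics and any distortion apply to the point x, -y, -z); pixel columns grow to the right and rows downward; lengths in m; the calibration is good to about 2 mm. A picture is of the moment at which its call begins. There is no depth.
- manip.sign_off(): hands the job in; it is judged then, once.
Trained networks look in a picture, given as the dict that the camera call returned (one of the last four; its "shot" number tells which), for a name from the list of things; names that differ only in an ending like _2 or _b are one class to them, and where a whole thing is asked for, a point or a joint stands for the part that bears it (a point fixed in the world has none). Each returns a list of dicts, best first, with "conf" (0 to 1); they miss things now and then, are a little off and sometimes report something else, mostly with a low value. They report only what shows in the picture. A call takes as long as a camera call.
- manip.look_for(picture, query): "box" ([left, top, width, height] in pixels, round what is visible of it).
- manip.silhouettes(picture, query): "pixels" (400x640 bool, what is visible of it) and "box" ([left, top, width, height] in pixels, round what is visible of it).
The state is a dict: "t": time; "q": joint angles; "qd": joint speeds; "tau": joint torques, N m; "tcp_pos": TCP position; "tool_rot": TCP orientation; "force": force on the tool from outside, world axes, zero at the start; "ft_torque": the same for the moment, N m; "finger_gap": opening from 0.0 (shut) to 1.0 (fully open); "gripper_force": force on a finger pad.
Only numpy, scipy, OpenCV 4.12 (cv2) and the standard library are available. Lean on these libraries where they do the work, as an engineer would, in place of code of your own. Each camera call takes 0.05 s, during which the arm holds its last target. There are 200 camera calls.

## Working session

There is one attempt and no reset: what is moved stays moved. The work goes in short steps, Python scripts to look and compute and a tool call to move; the robot and the scene stay as the last step left them, time stands still between calls to the robot, and variables do not carry over. Pictures are saved under pics/ and viewed, at most 10 in all, crops included, and the job is handed in when it is done.

Besides the shell and the picture viewer there is one more tool, called after "Call:" as a command line: name --argument value ..., lists and objects as JSON in quotes. servo_tool: Moves the arm, as the interface text tells. Its arguments: {"type":"object","properties":{"commands":{"type":"array"},"force":{"type":"number"}},"required":["commands"]}

```bash
mkdir -p pics; ls; cat > h.py <<'E'
import numpy as np,cv2
from station import manip
def ray(s,uv):
    W=np.array(s["world_to_cam"]);K=np.array(s["mtx"]);d=np.array(s["distortion"])
    p=cv2.undistortPoints(np.array(uv,float).reshape(-1,1,2),K,d).reshape(-1,2)
    R=W[:3,:3];o=-R.T@W[:3,3]
    return o,np.c_[p[:,0],-p[:,1],-np.ones(len(p))]@R
def atz(s,uv,z):
    o,D=ray(s,uv);return o+D*((z-o[2])/D[:,2:3])
E
python3 - <<'E'
from h import *
print({k:np.round(v,3).tolist() if not isinstance(v,(int,float)) else v for k,v in manip.sense().items()})
for n in("top","side"):
    s=manip.snapshot(n);cv2.imwrite(f"pics/{n}0.png",s["img"][:,:,::-1])
    o,_=ray(s,[[320,200]]);print(n,o)
    for q in("disc","slot","case","lid","cone","carton","driver"):
        r=manip.silhouettes(s,q)[:1]
        for x in r:
            v,u=np.nonzero(x["pixels"]);print(q,x["conf"],x["box"],u.mean(),v.mean())
            if q in("disc","slot","cone","carton","driver"):print(atz(s,[[u.mean(),v.mean()]],{"disc":.118,"slot":.109,"cone":.04,"carton":.03,"driver":.015}[q]))
E
```

```text
pics
{'t': 0.0, 'q': [0.991, 0.528, 1.434, -0.0, 1.181, -0.179], 'qd': [0.0, 0.002, -0.002, 0.001, -0.002, 0.002], 'tau': [-0.001, -44.235, -17.803, -0.0, 0.008, 0.0], 'tcp_pos': [0.244, 0.575, 0.196], 'tool_rot': [0.2, 0.98, -0.001, -0.0], 'force': [-0.249, 0.591, 0.207], 'ft_torque': [0.012, -0.017, 0.01], 'gripper_force': 0.0, 'finger_gap': 1.0021238206849883}
top [0.43230204 0.1239234  1.40692078]
disc 0.58 [355.3, 194.3, 36.9, 37.8] 372.48 213.8136842105263
[[ 0.54475879 -0.03357335  0.118     ]]
slot 0.82 [356.9, 197.2, 31.8, 34.9] 372.35374868004226 213.77085533262937
[[ 0.54564835 -0.03433884  0.109     ]]
case 0.8 [300.1, 138.5, 131.1, 109.4] 365.5765508811246 193.11826423550983
lid 0.88 [301.0, 142.1, 132.4, 104.2] 365.875686115064 192.76387477129498
cone 0.7 [273.9, 201.7, 17.8, 23.3] 280.4104046242775 213.59248554913296
[[0.54545952 0.21124034 0.04      ]]
carton 0.64 [427.5, 162.5, 21.4, 27.9] 437.9638783269962 174.1958174904943
[[ 0.66962154 -0.22962612  0.03      ]]
driver 0.8 [229.5, 195.5, 17.6, 48.5] 240.49771689497717 229.16438356164383
[[0.50060532 0.3234983  0.015     ]]
side [0.55519853 0.798577   0.90370923]
disc 0.83 [320.6, 137.6, 38.9, 21.2] 339.23512747875355 147.95467422096317
[[ 0.5492774  -0.03801901  0.118     ]]
slot 0.62 [320.1, 138.0, 40.7, 22.1] 339.12061711079946 147.87237026647966
[[ 0.54949914 -0.04789338  0.109     ]]
case 0.87 [260.7, 109.0, 116.3, 127.2] 317.8236339820359 174.23035179640718
lid 0.89 [261.9, 112.2, 114.6, 103.6] 315.46935427165124 163.2231337161608
cone 0.75 [324.4, 227.5, 24.9, 45.1] 335.6841505131129 250.096921322691
[[0.55275987 0.21251559 0.04      ]]
carton 0.67 [281.0, 115.4, 26.5, 9.3] 293.7416666666667 118.61666666666666
[[ 0.68335224 -0.25337828  0.03      ]]
driver 0.68 [314.9, 292.8, 64.7, 15.8] 358.8279069767442 299.75116279069766
[[0.50107997 0.32167202 0.015     ]]
```

```bash
python3 - <<'E'
import cv2,numpy as np
a=cv2.imread("pics/top0.png")[120:270,260:460]
b=cv2.imread("pics/side0.png")[100:260,240:400]
A=cv2.resize(a,(800,600),interpolation=cv2.INTER_CUBIC)
cv2.imwrite("pics/topc.png",A)
E
```

```text
(no output)
```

View pics/topc.png

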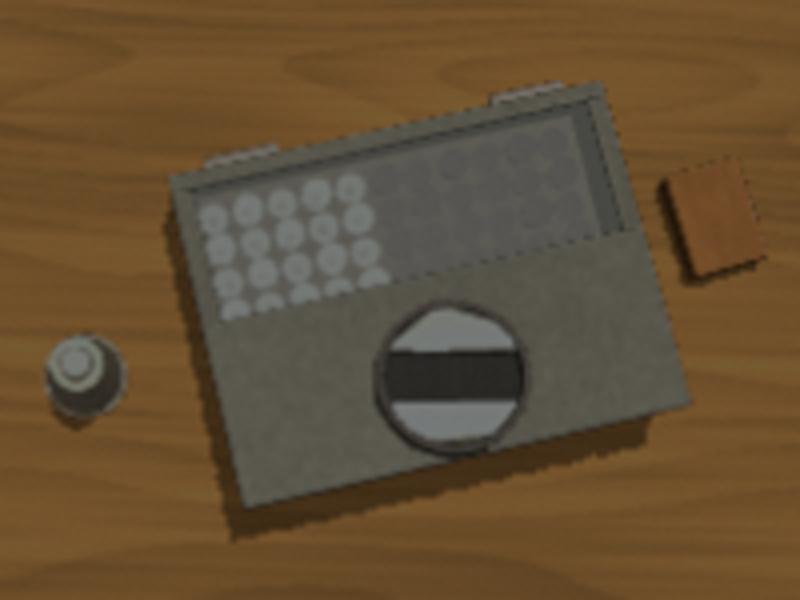

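The crop shows the slot horizontal, centred at about (454,376). That is full-image (373.5,214), or world ≈ (0.547,-0.034), and both views agree on it. The case is yawed about +0.23 rad, and the cone is at the left and the carton at the right. I'll move over the right-hand end of the slot with the fingers shut.

Call:
servo_tool --commands '[-0.0585,-0.0513,0,0,0,0,-1,-0.0585,-0.0513,0,0,0,0,-1,-0.0585,-0.0513,0,0,0,0,-1,-0.0585,-0.0513,0,0,0,0,-1,-0.0585,-0.0513,0,0,0,0,-1,-0.0585,-0.0513,0,0,0,0,-1,-0.0585,-0.0513,0,0,0,0,-1,-0.0585,-0.0513,0,0,0,0,-1,-0.0585,-0.0513,0,0,0,0,-1,-0.0585,-0.0513,0,0,0,0,-1,-0.0585,-0.0513,0,0,0,0,-1,-0.0585,-0.0513,0,0,0,0,-1]'

```text
t: 1.8
tcp_pos: [0.4478, 0.1529, 0.1975]
tool_rot: [0.2, 0.98, 0.0, 0.0]
force: [0.4, 0.3, 1.1]
finger_gap: 0.001
gripper_force: 0.0
```

Call:
servo_tool --commands '[-0.0585,-0.0513,0,0,0,0,-1,-0.0585,-0.0513,0,0,0,0,-1,-0.0585,-0.0513,0,0,0,0,-1,-0.0585,-0.0513,0,0,0,0,-1,-0.0585,-0.0513,0,0,0,0,-1,-0.0585,-0.0513,0,0,0,0,-1,0,0,0,0,0,-0.016,-1,0,0,0,0,0,-0.016,-1,0,0,0,0,0,-0.016,-1,0,0,0,0,0,-0.016,-1,0,0,0,0,0,0,-1,0,0,0,0,0,0,-1]'

```text
t: 2.8
tcp_pos: [0.5484, -0.0557, 0.1972]
tool_rot: [0.001, 1.0, -0.0, 0.0]
force: [0.3, -0.8, -0.2]
finger_gap: 0.0
gripper_force: 0.0
```

```bash
python3 - <<'E'
from h import *
from scipy.spatial.transform import Rotation as R
st=manip.sense();print(st["t"],st["tcp_pos"],st["q"],st["finger_gap"],st["force"]);print(R.from_quat(st["tool_rot"]).as_matrix().round(3))
t=manip.snapshot("top");s=manip.snapshot("side")
# corners of lid from first crop (full px), slot ends
c=np.array([[170,177],[602,85],[690,403],[245,507]])/4+[260,120]
zr=.088;zf=.109
P=np.r_[atz(t,c[:2],zr),atz(t,c[2:],zf)];print(P.round(4))
d=P[1]-P[0];print("yaw rear",np.arctan2(d[0],-d[1]));d=P[2]-P[3];print("yaw front",np.arctan2(d[0],-d[1]))
sl=atz(t,np.array([[386,352],[520,352],[386,400],[522,402]])/4+[260,120],.12);print(sl.round(4))
for i in (0,2):
    d=sl[i+1]-sl[i];print("slot yaw",np.arctan2(d[0],-d[1]))
cs=np.r_[P[:2].mean(0)[None],P[2:].mean(0)[None]];print(cs)
A=cv2.resize(t["img"][150:260,300:440,::-1],(700,550),interpolation=cv2.INTER_CUBIC);cv2.imwrite("pics/t1.png",A)
A=cv2.resize(s["img"][60:220,250:410,::-1],(600,600),interpolation=cv2.INTER_CUBIC);cv2.imwrite("pics/s1.png",A)
E
```

```text
2.8 [ 0.54841648 -0.05565526  0.19718312] [-3.03896672e-01  4.28183065e-01  1.61905084e+00  1.17767865e-05
  1.09422996e+00 -1.87240484e+00] 0.00047490742461136777 [ 0.27021266 -0.82893843 -0.23783102]
[[-1.     0.002  0.   ]
 [ 0.002  1.    -0.   ]
 [-0.    -0.    -1.   ]]
[[ 0.6764  0.1532  0.088 ]
 [ 0.7486 -0.1394  0.088 ]
 [ 0.5312 -0.1942  0.109 ]
 [ 0.4561  0.0977  0.109 ]]
yaw rear 0.24187460471318206
yaw front 0.251766837909308
[[ 0.5587  0.0086  0.12  ]
 [ 0.561  -0.0791  0.12  ]
 [ 0.5274  0.0081  0.12  ]
 [ 0.5283 -0.0807  0.12  ]]
slot yaw 0.025904513639783563
slot yaw 0.010349306789200301
[[ 0.71248285  0.00689557  0.088     ]
 [ 0.49361102 -0.04822291  0.109     ]]
```

View pics/s1.png

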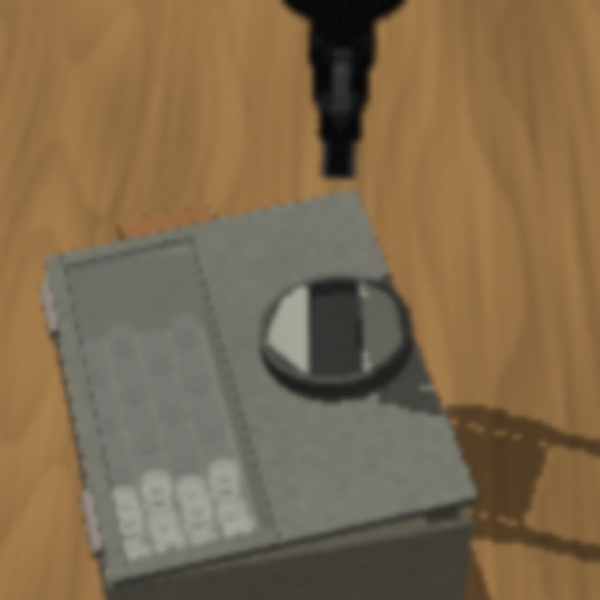

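The side view shows the shut fingertip hanging over the far end of the dark slot. The slot centre is near crop pixel (338,328), and the finger lines up with the slot. I'll go down into the slot.

Call:
servo_tool --commands '[0.005,-0.005,0.069,0,0,0,-1,0,0,0.069,0,0,0,-1,0,0,0.008,0,0,0,-1,0,0,0.008,0,0,0,-1,0,0,0.008,0,0,0,-1,0,0,0.008,0,0,0,-1,0,0,0,0,0,0,-1]'

```text
t: 3.48
tcp_pos: [0.5467, -0.0583, 0.1129]
tool_rot: [-0.0, 1.0, -0.0, 0.001]
force: [0.1, 0.9, 0.5]
finger_gap: -0.002
gripper_force: 0.0
```

```bash
python3 - <<'E'
from h import *
st=manip.sense();print(st["t"],st["tcp_pos"],st["force"])
t=manip.snapshot("top");s=manip.snapshot("side")
A=cv2.resize(t["img"][180:250,330:420,::-1],(400,311),interpolation=cv2.INTER_CUBIC)
B=cv2.resize(s["img"][110:180,300:390,::-1],(400,311),interpolation=cv2.INTER_CUBIC)
cv2.imwrite("pics/ts2.png",np.hstack([A,B]))
E
```

```text
3.4833 [ 0.5466795  -0.05826768  0.11286583] [0.13038275 0.86007198 0.53377262]
```

View pics/ts2.png

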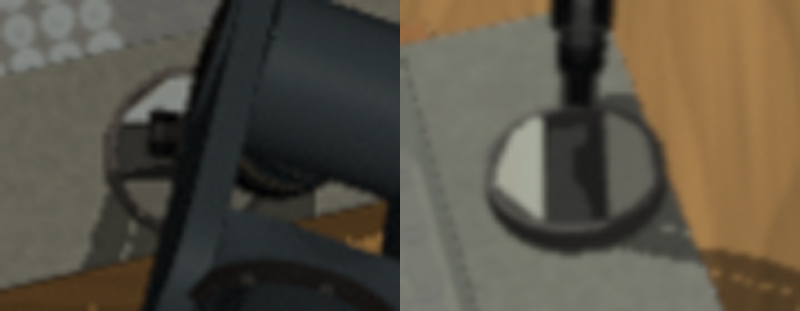

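The fingertip is down inside the slot (z 0.113, no force) at the slot's right-hand end; in the side crop it is at (580,100), near the front wall. Now I'll press the lid down.

Call:
servo_tool --commands '[0.001,0,0.008,0,0,0,-1,0.001,0,0.008,0,0,0,-1,0.001,0,0.008,0,0,0,-1,0.001,0,0.008,0,0,0,-1,0,0,0.008,0,0,0,-1,0,0,0,0,0,0,-1]'

```text
t: 4.08
tcp_pos: [0.5431, -0.0579, 0.0911]
tool_rot: [-0.0, 1.0, 0.0, -0.001]
force: [0.1, 0.1, 0.1]
finger_gap: -0.0
gripper_force: 0.0
```

```bash
python3 - <<'E'
from h import *
st=manip.sense();print(st["t"],st["tcp_pos"],st["force"],st["ft_torque"],st["tau"])
t=manip.snapshot("top");s=manip.snapshot("side")
A=cv2.resize(t["img"][180:250,330:420,::-1],(400,311),interpolation=cv2.INTER_CUBIC)
B=cv2.resize(s["img"][110:180,300:390,::-1],(400,311),interpolation=cv2.INTER_CUBIC)
cv2.imwrite("pics/ts3.png",np.hstack([A,B]))
E
```

```text
4.0833 [ 0.54312417 -0.05790079  0.09105528] [0.11633408 0.14369824 0.05574826] [ 0.01022699 -0.04082466  0.03513653] [-4.20191023e-02 -4.06997287e+01 -1.22847936e+01 -1.89355815e-04
 -7.99269648e-02 -1.89397683e-04]
```

View pics/ts3.png

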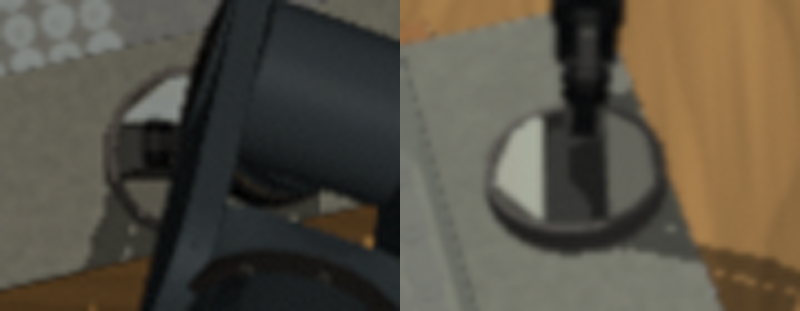

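```bash
python3 - <<'E'
from h import *
st=manip.sense();p=np.array(st["tcp_pos"])
for n in("side","top"):
    s=manip.snapshot(n);W=np.array(s["world_to_cam"])
    def proj(X):
        c=W[:3,:3]@np.array(X)+W[:3,3];c=c*[1,-1,-1]
        return cv2.projectPoints(c.reshape(1,1,3),np.zeros(3),np.zeros(3),np.array(s["mtx"]),np.array(s["distortion"]))[0].ravel()
    off=np.array([300,110]) if n=="side" else np.array([330,180])
    f=lambda X:((proj(X)-off)*400/90).round(0)+([400,0] if n=="side" else [0,0])
    print(n,"tcp",f(p),"tcp face +y",f(p+[0,.0145,0]),"up20",f(p+[0,.0145,.02]))
    for z in(.093,.109,.122): print(z,"centre",f([.545,-.036,z]),"slotend L/R",f([.545,.009,z]),f([.545,-.081,z]),"rear",f([.59,-.036,z]),"front",f([.5,-.036,z]))
E
```

```text
side tcp [584. 178.] tcp face +y [583. 196.] up20 [584. 170.]
0.093 centre [581. 204.] slotend L/R [580. 261.] [582. 149.] rear [501. 202.] front [661. 205.]
0.109 centre [582. 183.] slotend L/R [581. 240.] [582. 129.] rear [501. 182.] front [662. 185.]
0.122 centre [582. 166.] slotend L/R [581. 223.] [583. 112.] rear [501. 165.] front [664. 168.]
top tcp [224. 157.] tcp face +y [200. 156.] up20 [204. 153.]
0.093 centre [188. 153.] slotend L/R [113. 152.] [263. 155.] rear [189.  79.] front [187. 229.]
0.109 centre [191. 151.] slotend L/R [115. 149.] [267. 153.] rear [192.  76.] front [190. 227.]
0.122 centre [194. 149.] slotend L/R [117. 147.] [270. 151.] rear [195.  73.] front [193. 226.]
```

```bash
python3 - <<'E'
from h import *
t=manip.snapshot("top");s=manip.snapshot("side")
g=lambda a:(255*(a/255.)**.5).astype(np.uint8)
A=cv2.resize(g(t["img"][160:260,330:410,::-1]),(400,500),interpolation=cv2.INTER_CUBIC)
B=cv2.resize(g(s["img"][70:170,300:380,::-1]),(400,500),interpolation=cv2.INTER_CUBIC)
cv2.imwrite("pics/g4.png",np.hstack([A,B]))
E
```

```text
(no output)
```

View pics/g4.png

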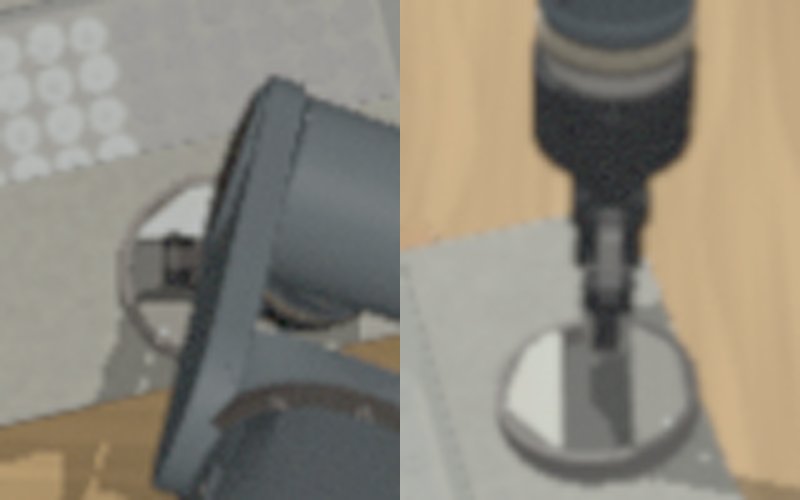

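The lid has not moved. In the side view the finger end sits at full-image pixel (340.4,139.6), about 12 px above where the reported TCP should project. So the real tip is some 35 mm higher than reported, still above the slot floor. I'll go down by feel.

Call:
servo_tool --commands '[0,0,0.008,0,0,0,-1,0,0,0.008,0,0,0,-1,0,0,0,0,0,0,-1]'

```text
t: 4.63
tcp_pos: [0.5433, -0.0579, 0.0833]
tool_rot: [-0.0, 1.0, 0.0, -0.001]
force: [0.2, -0.0, 0.5]
finger_gap: -0.004
gripper_force: 0.0
```

```bash
python3 - <<'E'
from h import *
st=manip.sense();print(st["tcp_pos"],st["force"],st["finger_gap"])
s=manip.snapshot("side");g=lambda a:(255*(a/255.)**.5).astype(np.uint8)
im=s["img"][70:170,300:380]
print(s["img"][125:160,340].sum(1).tolist())
for z in(.1,.11,.12,.13): print(z,atz(s,[[340.4,139.6]],z))
for n in("top","side"):
  s=manip.snapshot(n)
  for q in ("disc","slot"):
    for x in manip.silhouettes(s,q)[:1]: print(n,q,x["conf"],x["box"])
E
```

```text
[ 0.54328367 -0.05791673  0.08331319] [ 0.15572861 -0.0475101   0.52732608] -0.004406117091394257
[130, 134, 136, 132, 135, 101, 75, 54, 46, 31, 31, 33, 37, 35, 32, 33, 37, 54, 94, 94, 89, 93, 90, 91, 91, 93, 92, 108, 137, 149, 161, 164, 162, 165, 179]
0.1 [[ 0.54650145 -0.0885175   0.1       ]]
0.11 [[ 0.54660966 -0.07748     0.11      ]]
0.12 [[ 0.54671787 -0.06644249  0.12      ]]
0.13 [[ 0.54682608 -0.05540499  0.13      ]]
top disc 0.67 [356.1, 196.1, 16.5, 31.8]
top slot 0.65 [356.5, 197.1, 10.9, 31.5]
side disc 0.7 [321.5, 136.3, 39.8, 24.6]
side slot 0.91 [319.2, 136.0, 39.8, 24.9]
```

Call:
servo_tool --commands '[0,0,0.006,0,0,0,-1,0,0,0.006,0,0,0,-1,0,0,0.006,0,0,0,-1,0,0,0,0,0,0,-1]'

```text
t: 5.32
tcp_pos: [0.5435, -0.058, 0.0744]
tool_rot: [-0.0, 1.0, 0.0, -0.001]
force: [0.3, -0.6, 0.8]
finger_gap: -0.001
gripper_force: 0.4
```

Call:
servo_tool --commands '[0,0,0.006,0,0,0,-1,0,0,0.006,0,0,0,-1,0,0,0,0,0,0,-1]'

```text
t: 5.57
tcp_pos: [0.5434, -0.0582, 0.0687]
tool_rot: [-0.0, 1.0, -0.0, -0.001]
force: [-1.1, -1.8, 3.1]
finger_gap: 0.001
gripper_force: 1.3
```

```bash
python3 - <<'E'
from h import *
st=manip.sense();print(st["tcp_pos"],st["force"],st["finger_gap"])
s=manip.snapshot("side");t=manip.snapshot("top");g=lambda a:(255*(a/255.)**.5).astype(np.uint8)
A=cv2.resize(g(t["img"][160:260,330:410,::-1]),(400,500),interpolation=cv2.INTER_CUBIC)
B=cv2.resize(g(s["img"][120:180,305:370,::-1]),(400,369),interpolation=cv2.INTER_CUBIC)
cv2.imwrite("pics/g5.png",np.hstack([A[:369],B]))
E
```

```text
[ 0.54344468 -0.05818664  0.06865159] [-1.11789805 -1.77271989  3.11236956] 0.001333108599834925
```

View pics/g5.png

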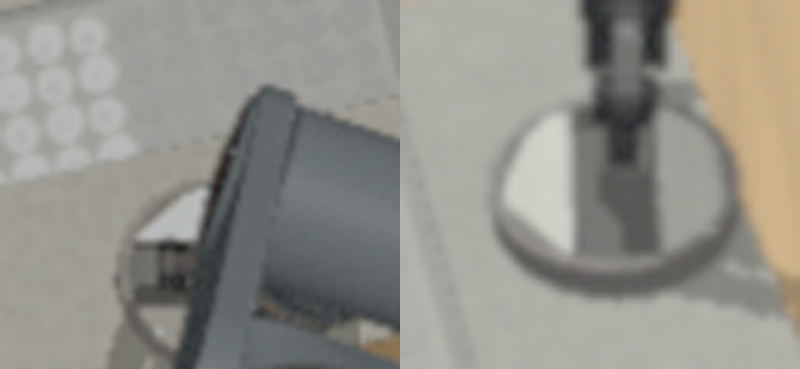

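The tip is now in the slot, at crop (622,165), and touching its floor with 3 N. The reported z at first contact was about 0.073, so shut should come near 0.057. I'll keep pressing.

Call:
servo_tool --commands '[0.001,0,0.006,0,0,0,-1,0.001,0,0.006,0,0,0,-1,0.001,0,0.006,0,0,0,-1,0,0,0.006,0,0,0,-1,0,0,0,0,0,0,-1]'

```text
t: 6.08
tcp_pos: [0.5433, -0.0585, 0.0587]
tool_rot: [-0.0, 1.0, -0.0, 0.001]
force: [-3.6, -1.0, 12.9]
finger_gap: -0.004
gripper_force: 6.8
```

Call:
servo_tool --commands '[0,0,0.003,0,0,0,-1,0,0,0.003,0,0,0,-1,0,0,0,0,0,0,-1]'

```text
t: 6.33
tcp_pos: [0.5438, -0.0586, 0.0583]
tool_rot: [-0.001, 1.0, -0.001, 0.002]
force: [-6.4, 0.0, 31.6]
finger_gap: 0.001
gripper_force: 15.9
```

```bash
python3 - <<'E'
from h import *
st=manip.sense();print(st["tcp_pos"],st["force"],st["finger_gap"])
s=manip.snapshot("side");t=manip.snapshot("top");g=lambda a:(255*(a/255.)**.5).astype(np.uint8)
B=cv2.resize(g(s["img"][100:190,260:380,::-1]),(800,600),interpolation=cv2.INTER_CUBIC)
cv2.imwrite("pics/g6.png",B)
E
```

```text
[ 0.54381962 -0.05861748  0.05834511] [-6.43336139e+00  1.41353491e-03  3.15612383e+01] 0.000685277546378621
```

View pics/g6.png

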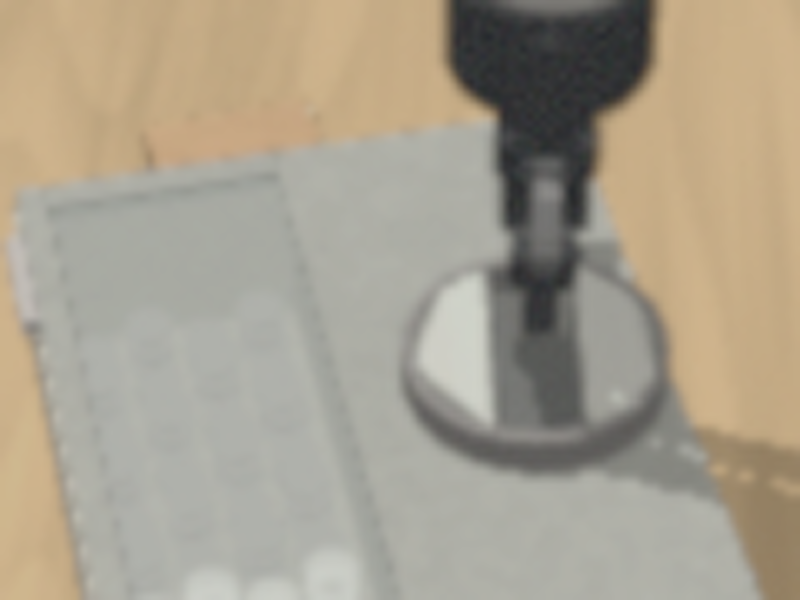

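The lid is shut hard, with 31 N on the floor, and the tip at crop (540,330) has about 9 mm of play to the front wall. I'll ease the press a little and slide to the leading wall.

Call:
servo_tool --commands '[0.004,0,-0.002,0,0,0,-1,0.004,0,0,0,0,0,-1,0.004,0,0,0,0,0,-1,0.004,0,0,0,0,0,-1,0.004,0,0,0,0,0,-1,0,0,0,0,0,0,-1]'

```text
t: 6.93
tcp_pos: [0.5399, -0.0588, 0.0586]
tool_rot: [0.001, 1.0, -0.001, 0.008]
force: [4.6, 5.7, 16.9]
finger_gap: -0.001
gripper_force: 8.5
```

Call:
servo_tool --commands '[0.0052,0.0026,0,0,0,0.0195,-1,0.0052,0.0026,0,0,0,0.0195,-1,0.0052,0.0026,0,0,0,0.0195,-1,0,0,0,0,0,0,-1]'

```text
t: 7.27
tcp_pos: [0.5317, -0.055, 0.0586]
tool_rot: [0.185, 0.983, -0.001, 0.008]
force: [3.0, -0.3, 19.0]
finger_gap: -0.001
gripper_force: 9.4
```

```bash
python3 - <<'E'
from h import *
from scipy.spatial.transform import Rotation as R
st=manip.sense();print(st["tcp_pos"],st["force"],st["ft_torque"]);print(R.from_quat(st["tool_rot"]).as_matrix().round(3))
s=manip.snapshot("side");g=lambda a:(255*(a/255.)**.5).astype(np.uint8)
B=cv2.resize(g(s["img"][110:180,300:380,::-1]),(640,560),interpolation=cv2.INTER_CUBIC)
cv2.imwrite("pics/g7.png",B)
E
```

```text
[ 0.53173221 -0.05498362  0.05856697] [ 3.0390606  -0.27852498 19.0044973 ] [-0.05682219 -0.51069171 -0.03676845]
[[-0.932  0.363  0.015]
 [ 0.363  0.932 -0.004]
 [-0.015  0.002 -1.   ]]
```

View pics/g7.png

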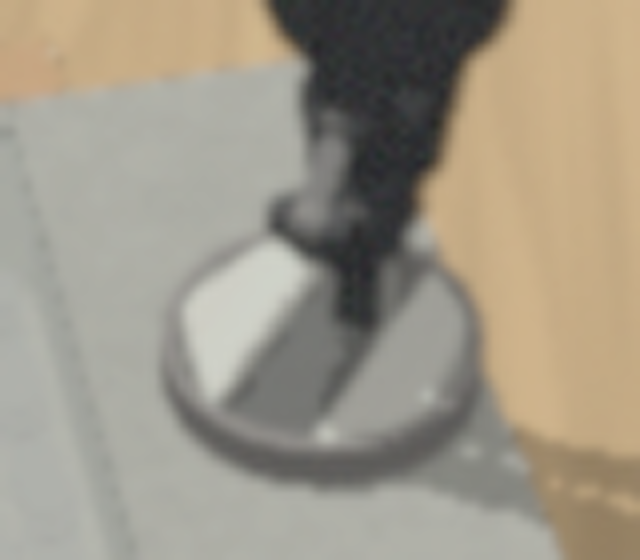

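The disc is turning with the finger: the slot now runs obliquely, about 25° clockwise, with the tip at (355,320) against the front wall. I'll continue the arc.

Call:
servo_tool --commands '[0.0052,0.0026,0,0,0,0.0195,-1,0.0052,0.0026,0,0,0,0.0195,-1,0.0052,0.0026,0,0,0,0.0195,-1,0.0052,0.0026,0,0,0,0.0195,-1,0.0052,0.0026,0,0,0,0.0195,-1,0.0052,0.0026,0,0,0,0.0195,-1,0,0,0,0,0,0,-1]'

```text
t: 7.9
tcp_pos: [0.5225, -0.04, 0.0585]
tool_rot: [0.525, 0.851, 0.001, 0.006]
force: [-0.9, -3.8, 22.6]
finger_gap: 0.0
gripper_force: 11.4
```

Call:
servo_tool --commands '[0.0052,0.0026,0,0,0,0.0195,-1,0.0052,0.0026,0,0,0,0.0195,-1,0.0052,0.0026,0,0,0,0.0195,-1,0,0,0,0,0,0,-1]'

```text
t: 8.23
tcp_pos: [0.5227, -0.0347, 0.0585]
tool_rot: [0.67, 0.742, -0.001, 0.006]
force: [-5.4, -16.9, 23.9]
finger_gap: 0.003
gripper_force: 18.5
```

```bash
python3 - <<'E'
from h import *
st=manip.sense();print(st["tcp_pos"],st["force"],st["ft_torque"],st["q"])
s=manip.snapshot("side");g=lambda a:(255*(a/255.)**.5).astype(np.uint8)
B=cv2.resize(g(s["img"][110:180,300:380,::-1]),(640,560),interpolation=cv2.INTER_CUBIC)
cv2.imwrite("pics/g8.png",B)
E
```

```text
[ 0.52271409 -0.03468548  0.05852504] [ -5.37707388 -16.86260534  23.86493462] [-2.70378426  0.91940677  0.11394441] [-0.27483086  0.60447964  1.81072146 -0.011638    0.71593675 -0.36861336]
```

View pics/g8.png

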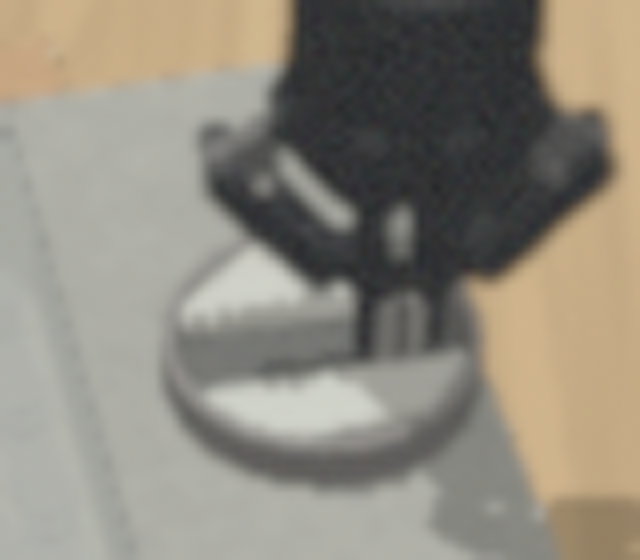

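The side load has risen to 17 N and the slot now runs along the case's x, from (205,385) to (465,345) in the crop, so the stop is reached. I'll hold briefly, then lift straight up.

Call:
servo_tool --commands '[0,0,0,0,0,0,-1,0,0,0,0,0,0,-1,0,0,0,0,0,0,-1,0,0,-0.004,0,0,0,-1,0,0,-0.006,0,0,0,-1,0,0,-0.01,0,0,0,-1,0,0,-0.02,0,0,0,-1,0,0,-0.06,0,0,0,-1,0,0,-0.08,0,0,0,-1,0,0,-0.08,0,0,0,-1,0,0,0,0,0,0,-1]'

```text
t: 9.2
tcp_pos: [0.5246, -0.0304, 0.1917]
tool_rot: [0.671, 0.742, 0.004, 0.007]
force: [0.9, -0.2, 0.4]
finger_gap: 0.001
gripper_force: 0.0
```

```bash
python3 - <<'E'
from h import *
st=manip.sense();print(st["t"],st["tcp_pos"],st["force"])
s=manip.snapshot("side");g=lambda a:(255*(a/255.)**.5).astype(np.uint8)
B=cv2.resize(g(s["img"][90:240,240:400,::-1]),(640,600),interpolation=cv2.INTER_CUBIC)
cv2.imwrite("pics/g9.png",B)
E
```

```text
9.2 [ 0.52458002 -0.03035346  0.19173558] [ 0.86211736 -0.19394322  0.38794097]
```

View pics/g9.png

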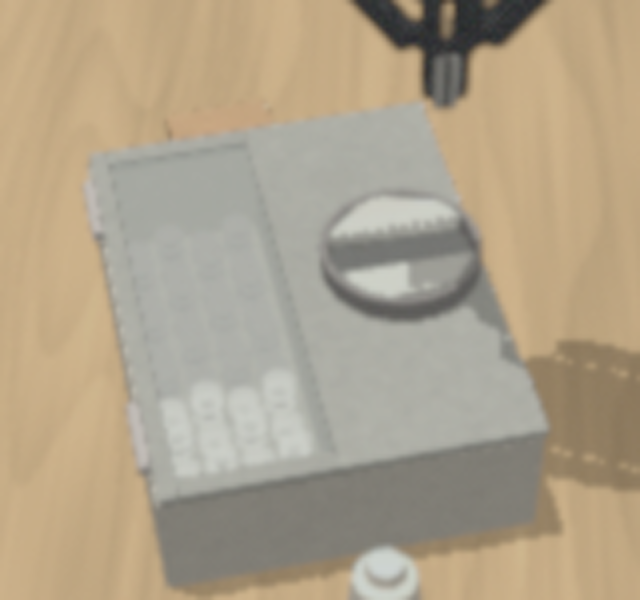

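The lid is down flush and the slot lies about along the case's x. Before handing in, I'll check its angle with numbers.

```bash
python3 - <<'E'
from h import *
s=manip.snapshot("side")
f=lambda u,v:[240+u/4,90+v/4]
for a,b,z in(((330,240),(465,222),.106),((345,268),(475,250),.106),((165,495),(545,428),.09)):
    P=atz(s,[f(*a),f(*b)],z);d=P[1]-P[0];print(np.arctan2(-d[1],-d[0]),P.round(4).tolist())
g=cv2.cvtColor(s["img"],cv2.COLOR_RGB2GRAY).astype(float)
# subpixel dark->bright edges of the slot per column
up=[];lo=[]
for u in range(326,354):
    c=g[140:165,u];k=np.gradient(c);i=np.argmin(k[:16]);j=i+3+np.argmax(k[i+3:i+12]);up.append([u,140+i]);lo.append([u,140+j])
for e in(up,lo):
    vx,vy,x0,y0=cv2.fitLine(np.float32(e),cv2.DIST_HUBER,0,.01,.01).ravel()
    P=atz(s,[[328,y0+(328-x0)*vy/vx],[352,y0+(352-x0)*vy/vx]],.106);d=P[1]-P[0];print("fit",np.arctan2(-d[1],-d[0]),[e[0],e[-1]])
E
```

```text
0.21789309456080472 [[0.5909, -0.0422, 0.106], [0.5064, -0.061, 0.106]]
0.22246221946216302 [[0.5808, -0.0175, 0.106], [0.5005, -0.0357, 0.106]]
0.25417990188459494 [[0.6775, 0.1516, 0.09], [0.4612, 0.0954, 0.09]]
fit 0.26631382220133404 [[326, np.int64(148)], [353, np.int64(144)]]
fit 0.24319867359687944 [[326, np.int64(157)], [353, np.int64(153)]]
```

Slot yaw is 0.22–0.27 rad against a case yaw of about 0.25 rad, so the fastener is at its stop. Handing in.

```bash
python3 -c "
from station import manip
print(manip.sign_off())"
```

```text
the job is handed in; nothing more can be done
None
```

The lid is pressed shut and the fastener is turned clockwise to its stop. The lid stayed down after the hand was lifted clear, and I handed the job in at about 9 s; sign-off gave no verdict.

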